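# Lock the bayonet cap onto the pepper grinder

### The arm

A 7-joint arm with a two-finger parallel gripper is mounted at the origin on the work surface. World frame = base frame: x ahead of the robot, y to its left, z up, the work surface at z = 0. Lengths are in m, angles in rad, forces in N, time in s.
With the tool pointing down it reaches from about 0.4 to 0.85 m from the base axis. Payload 10.4 kg.
Tool frame: the origin (TCP) lies at the very end of the fingers, on their centre line; the grasp point (between the pads) lies 19 mm behind it; x points along the fingers, z is the direction in which the jaws open and shut, and the axes are right-handed (so a half turn about x gives the same grasp; the last joint's range is limited). The gripper opens to 87 mm and grips with 3 to 60 N. Pads are 19 mm wide; open, the fingers measure 117 mm over their backs; the gripper's body (75 mm by 190 mm) begins 51 mm behind the grasp point.
Start: joints at [-1.223, 0.332, -0.065, 1.46, 0.022, 1.35, -0.088], TCP at [0.226, 0.583, 0.223] pointing down, gripper open.
Joint ranges: [-2.6, 2.6], [-0.5, 2.12], [-1.47, 1.34], [0.16, 2.42], [-1.27, 4.41], [0.06, 2.06], [-2.6, 2.6]. Speed limits (rad/s): [2.22, 2.22, 2.79, 2.79, 3.14, 3.14, 3.14].

### API

Orientations are given as a 3x3 rotation matrix whose columns are the frame's x, y, z axes.
In Python, from bench import bot, kin, eyes, ticket gives the robot as it stands. Calls block until the motion is done:
- bot.goto(position, orientation): joint-space move of the TCP to a pose.
- bot.move_linear(position, max_speed=0.15, rot=None): straight line of the TCP; rot=None keeps the orientation; max_speed is the mean speed in m/s.
- bot.goto_joints(angles): joint-space move.
- bot.release() and bot.clamp(newtons=None): open the fingers fully, or close them until they stop; newtons is the grip in N (None keeps the last).
- bot.hold(seconds).
- kin.solve_ik(position, orientation): joint angles nearest the present ones, or None.
- bot.state(): the state.
- eyes.camera(name): name is "scene" or "top"; returns a dict with "frame" (420x560x3 uint8, red, green, blue), "mtx" (3x3 intrinsics, pixels), "k1" (the pictures are not rectified: a ray, as slopes to the right and down, at radius r is drawn at 1 + k1 r^2 times it, then the intrinsics apply), "pose" (4x4, takes a point from camera to world coordinates). Camera axes: x right, y up, looking along -z (the intrinsics and any distortion apply to the point x, -y, -z); pixel columns grow to the right and rows downward; lengths in m; the calibration is good to about 2 mm. A picture is of the moment at which its call begins. There is no depth.
A pose or a line that the arm cannot do raises bot.PlanningError and nothing moves.
- ticket.close_job(): hands the job in, once; it reports no verdict.
The state is a dict: "clock": time; "joint_pos": joint angles; "qd": joint speeds; "joint_torque": joint torques, N m; "position": TCP position; "eef_rot": TCP orientation; "wrist_force": force on the tool from outside, world axes, zero at the start; "torque": the same for the moment, N m; "opening": opening from 0.0 (shut) to 1.0 (fully open).
Only numpy, scipy, OpenCV 4.12 (cv2) and the standard library are available. Lean on these libraries where they do the work, as an engineer would, in place of code of your own. Each camera call takes 0.05 s, during which the arm holds its last target. There are 200 camera calls.

### The job

Fit the loose cap with the black wing grip onto the chrome pepper grinder: find the slots with its two lugs, push it down against the spring, turn it clockwise (seen from above) as far as it goes and let go, so that it springs up into its catch and stays locked. Feel for the slots and never force the cap: keep its push against the grinder under 40 N. Leave the other things in the drawer where they are.

Things in the scene. Friction and masses are not known exactly. Their poses are not given: they have to be found in the camera images.
- cap: Loose bayonet cap, 60 mm tall, about 90 g, standing on the mat; a half turn makes no difference. Origin: centre of its underside, z up its axis. White round stem, 26 mm diameter, up to z = 22.5 mm, its nose tapering to 21 mm over the lowest 5 mm. Steel flange, 48 mm diameter, z = 22.5 to 26.5 mm, with a red tick over each lug.
- cap_lugs (a point): On the cap's axis, 10.5 mm above its origin, at mid height of its two brass lugs: opposite each other on the cap's +x and -x sides, reaching 19 mm from the axis, 6 mm wide (y), 5 mm high (z = 8 to 13 mm of the cap). Axes as the cap's.
- cap_grip (a point): On the cap's axis, 48 mm above its origin, where to pinch: black wing grip, a bar 40 mm long in x, 16 mm thick in y, from z = 26.5 mm (flange top, keep the fingertips above it) to 60 mm of the cap. Pinch across y. Axes as the cap's.
- grinder: Chrome pepper grinder, 54 mm diameter, fixed upright in a black square stand 84 x 84 x 28 mm; it cannot move. Origin: centre of the stand's underside on the mat, z up; x and y square to the stand, white ticks on the stand at +x and -x. Its open mouth is 110 mm above the origin.
- mouth (a point): Centre of the open mouth, at the collar's top; axes as the grinder's. Brass bayonet collar, bore 29 mm, two opposite slots 9 mm wide with a red tick on the rim at each. The slots lie anywhere within 0.4 rad either way of the grinder's +x and -x; the pose does not tell where: see the ticks or press lightly (3 to 8 N) and turn until the lugs drop in. The collar does not turn with the cap.
- plunger_rest (a point): On the grinder's axis, 12 mm below the mouth: the top of the white spring plunger at rest. It meets the cap's underside there and pushes up with 4 N, growing 0.4 N per mm. With the cap's origin 8 mm below the mouth the lugs rest on the collar between slots; 20 mm below, they just clear the lip and the cap can turn, clockwise only; 22.5 mm below, the flange meets the collar, the hard end (8 N).
- catch_seat (a point): On the grinder's axis, 16.5 mm below the mouth: where the cap's origin rests when locked. The catch is 50 degrees (0.87 rad) clockwise from the slots, 1.5 mm wider than the lug on either side, with a rigid stop behind it. Let go there, the spring lifts the cap 3.5 mm into the catch. Let go in the slots, it is pushed up again; let go between, it stays 20 mm below the mouth, not locked.
- tin: Bystander: low copper tin, 42 mm diameter, 22 mm tall, loose; origin at the centre of its underside.
- grater: Bystander: stainless nutmeg grater, 220 x 32 x 18 mm, lying along its x, black handle to -x; origin on its underside.
- lid_clamp: Bystander: red hinged silicone lid clamp, 100 x 26 x 30 mm, lying along its x; origin at the centre of its underside.
- spice_jar: Bystander: amber glass spice jar, 48 mm diameter, 85 mm tall, standing; origin at the centre of its underside.
- spoon: Bystander: small steel spoon with a wooden handle, 130 mm long, lying along its x; origin on its underside.
- pinch_bowl: Bystander: blue ceramic pinch bowl, 70 mm diameter, 35 mm tall; origin at the centre of its underside.
- vial_insert: Bystander: fixed black plastic insert with six tilted glass vials, 90 x 400 mm, about 100 mm tall, along the far side of the drawer; origin at the centre of its underside.
Not all that is in view belongs to the job. Leave any pink look-alike of the cap alone. What is shaped like the grinder but purple is not meant.

How it is judged:
By the outcome, as a careful person would: the job done as asked, in the order asked, and still so for the second after the job is handed in, with the robot touching nothing.
It also fails if it takes over 67 s, if anything falls off the work surface, if the arm or the gripper's body presses on something with over 40 N, if the wrist force passes 120 N, or if a joint passes its speed limit or range.

## Working session

There is one attempt and no reset: what is moved stays moved. The work goes in short steps, each a Python script; the robot and the scene stay as the last script left them, time stands still between calls to the robot, and variables do not carry over. Pictures are saved under pics/ and viewed, about 8 in all and at most 12, crops included, and the job is handed in when it is done.

```bash
ls; mkdir -p pics
python3 - <<'E'
from bench import bot,kin,eyes
import cv2,numpy as np
for n in("scene","top"):
    c=eyes.camera(n); cv2.imwrite(f"pics/{n}0.png",cv2.resize(c["frame"][:,:,::-1],(784,588),interpolation=cv2.INTER_CUBIC)); print(n,c["mtx"].tolist(),c["k1"],c["pose"].round(4).tolist())
s=bot.state();print(s)
E
```

```text
pics
scene [[502.3455564297196, 0.0, 280.5332882227626], [0.0, 502.3455564297196, 207.65507751488806], [0.0, 0.0, 1.0]] -0.09546890079875589 [[0.8141, -0.4129, 0.4084, 0.9757], [0.5807, 0.588, -0.563, -0.6808], [-0.0077, 0.6955, 0.7185, 0.9408], [0.0, 0.0, 0.0, 1.0]]
top [[404.2224368604601, 0.0, 278.80046175658185], [0.0, 404.2224368604601, 215.9972476471105], [0.0, 0.0, 1.0]] -0.11315508254375445 [[0.0251, 0.9849, -0.1715, 0.3111], [-0.9996, 0.0224, -0.0177, -0.009], [-0.0136, 0.1719, 0.985, 1.1143], [0.0, 0.0, 0.0, 1.0]]
{'clock': 0.1, 'joint_pos': array([-1.22260555,  0.33276976, -0.06469653,  1.46082866,  0.02157078,
        1.34994185, -0.08850071]), 'qd': array([-0.00084367, -0.00062717,  0.00162251, -0.0011012 , -0.00194634,
        0.00025448, -0.00158411]), 'joint_torque': array([ 1.05293839e-03, -6.24548650e+01,  2.44168210e-02, -3.90718067e+01,
       -6.15201378e-02,  3.65349068e-02,  4.97922838e-05]), 'position': array([0.22634052, 0.58220224, 0.22187149]), 'eef_rot': array([[-4.25252135e-04, -9.32044076e-01,  3.62344670e-01],
       [-1.17940428e-03,  3.62344918e-01,  9.32043330e-01],
       [-9.99999214e-01, -3.09974375e-05, -1.25334472e-03]]), 'wrist_force': array([-0.27602135,  0.9652281 , -0.14630402]), 'torque': array([ 0.01856495, -0.01540779, -0.00485862]), 'opening': 0.9967588365207425}
```

View pics/top0.png

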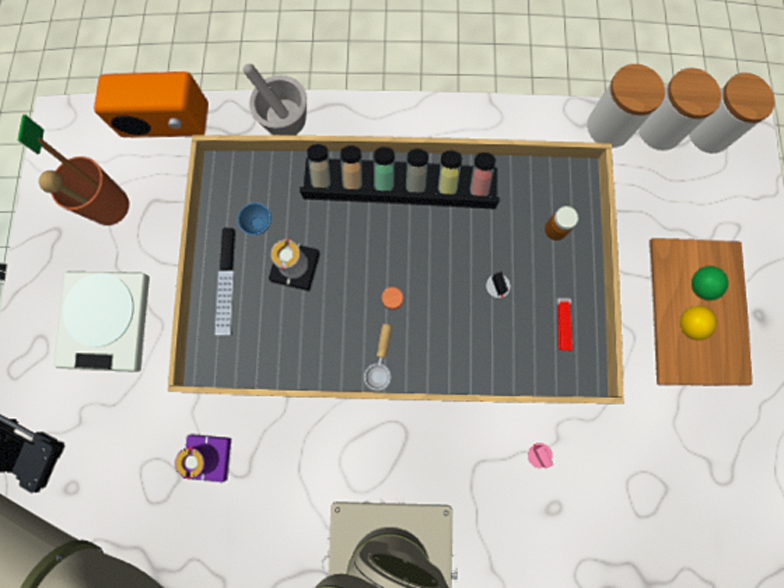

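View pics/scene0.png

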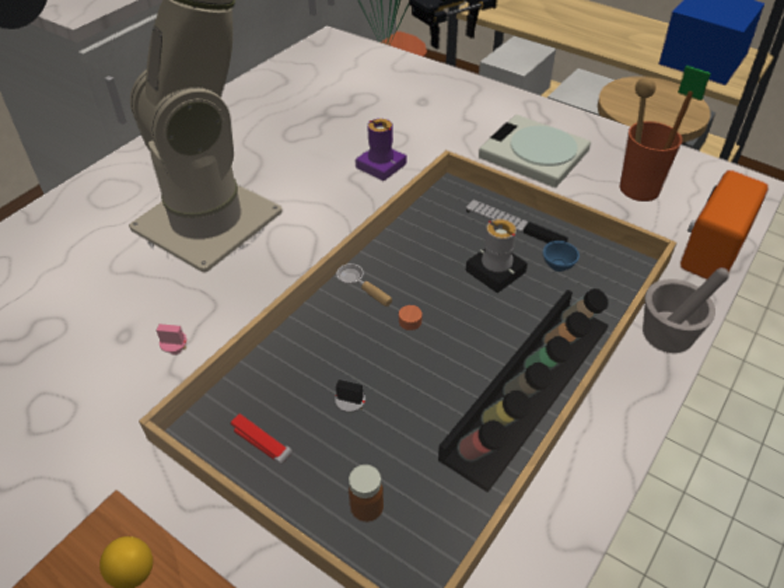

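Top view (784 px wide): candidates for the cap are the black-winged cap at (498,285) and the pink look-alike at (540,455). I choose the black-winged one. Candidates for the grinder are the chrome one in the black stand at (285,255) and the purple one at (190,460). I choose the chrome one. In the scene view the cap is at (349,395) and the grinder mouth at (501,230).

```bash
cat > h.py <<'E'
import numpy as np, cv2
from bench import bot,kin,eyes,ticket
def project(c,P):
    P=np.atleast_2d(P); T=np.linalg.inv(c["pose"]); q=P@T[:3,:3].T+T[:3,3]
    s=np.c_[q[:,0],-q[:,1]]/-q[:,2:]; s=s*(1+c["k1"]*(s**2).sum(1,keepdims=True))
    return s@c["mtx"][:2,:2].T+c["mtx"][:2,2]
def ray(c,uv):
    s=cv2.undistortPoints(np.array([[uv]],float),c["mtx"],np.array([c["k1"],0,0,0.]))[0,0]
    return c["pose"][:3,3],c["pose"][:3,:3]@np.array([s[0],-s[1],-1])
def onz(c,uv,z):
    o,d=ray(c,uv); return o+d*(z-o[2])/d[2]
def tri(c1,u1,c2,u2):
    o,d=ray(c1,u1);p,e=ray(c2,u2)
    t,_,_,_=np.linalg.lstsq(np.c_[d,-e],p-o,rcond=None); a,b=o+d*t[0],p+e*t[1]
    return (a+b)/2,np.linalg.norm(a-b)
E
python3 - <<'E'
from h import *
cs={n:eyes.camera(n) for n in("top","scene")}
np.save("cams.npy",cs,allow_pickle=True)
def crop(n,u,v,w=48,h=36,k=8):
    f=cs[n]["frame"][v:v+h,u:u+w,::-1]; return cv2.resize(f,None,fx=k,fy=k,interpolation=cv2.INTER_CUBIC)
m=np.vstack([np.hstack([crop("top",332,186),crop("top",184,165,48,44,8)[:288]]),np.hstack([crop("scene",226,264),crop("scene",333,152)])])
cv2.imwrite("pics/m.png",m);print(m.shape)
E
```

```text
(576, 768, 3)
```

View pics/m.png

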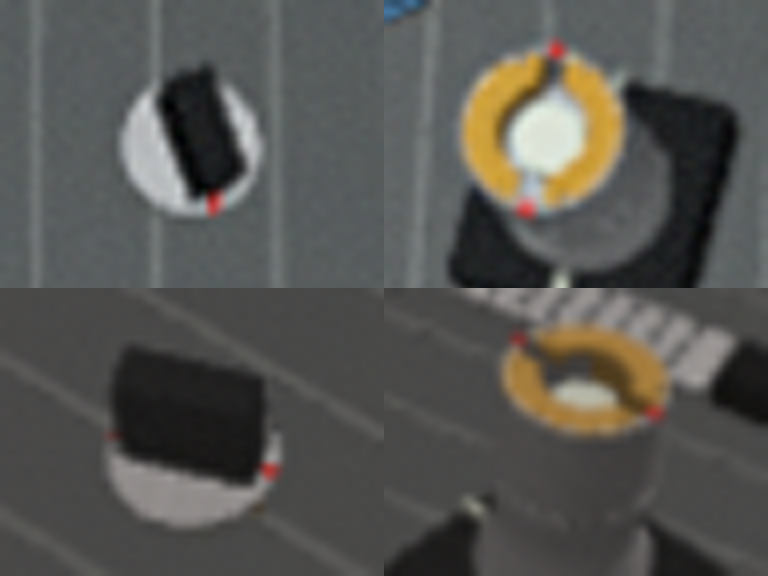

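Crops: the cap has a black wing with red ticks at (214,204) in the top view and (113,436)/(269,471) in the scene view. The mouth ticks are at (557,49)/(527,209) in the top view and (517,339)/(655,412) in the scene view. Both choices match the descriptions.

```bash
cat > meas.py <<'E'
from h import *
from scipy.optimize import minimize
cs=np.load("cams.npy",allow_pickle=True).item()
T,S=cs["top"],cs["scene"]
f=lambda x,y,u,v:(u+(x+.5)/8-.5,v+(y+.5)/8-.5)
gt=lambda x,y:f(x-384,y,184,165); gs=lambda x,y:f(x-384,y-288,333,152)
print("mouth centre",tri(T,gt(543,131),S,gs(585,380)))
a,ea=tri(T,gt(557,49),S,gs(517,339)); b,eb=tri(T,gt(527,209),S,gs(655,412))
print("ticks",a,ea,b,eb,"mid",(a+b)/2,"len",np.linalg.norm(a-b),"yaw",np.arctan2(*(a-b)[1::-1]))
ct=lambda x,y:f(x,y,332,186); cc=lambda x,y:f(x,y-288,226,264)
print("cap tick",tri(T,ct(214,204),S,cc(269,471)))
def hullmask(c,P,box,k=8):
    u,v,w,h=box; p=(project(c,P)-[u,v]+.5)*k-.5
    m=np.zeros((h*k,w*k),np.uint8); cv2.fillConvexPoly(m,cv2.convexHull(np.round(p).astype(np.int32)),1); return m
boxes={"top":(332,186,48,36),"scene":(226,264,48,36)}
obs={}
for n,(u,v,w,h) in boxes.items():
    g=cv2.resize(cs[n]["frame"][v:v+h,u:u+w],None,fx=8,fy=8,interpolation=cv2.INTER_CUBIC).max(2)
    m=(g<(55 if n=="top" else 48)).astype(np.uint8)
    _,l,st,_=cv2.connectedComponentsWithStats(m); obs[n]=(l==1+np.argmax(st[1:,4])).astype(np.uint8); print(n,st[1:,:][np.argmax(st[1:,4])])
B=np.array([[x,y,z] for x in(-.02,.02) for y in(-.008,.008) for z in(.0265,.06)])
def cost(p,ns=("top","scene")):
    x,y,z,w=p; c,s=np.cos(w),np.sin(w); P=B@np.array([[c,-s,0],[s,c,0],[0,0,1]]).T+[x,y,z]
    return sum(1-(m&o).sum()/(m|o).sum() for n in ns for o in [obs[n]] for m in [hullmask(cs[n],P,boxes[n])])
p0=onz(T,ct(195,140),.045); t=onz(T,ct(214,204),.03)
best=min((minimize(cost,[p0[0],p0[1],0.,w],method="Nelder-Mead",options=dict(initial_simplex=np.array([[p0[0],p0[1],0,w]]+[[p0[0]+.006*(i==0),p0[1]+.006*(i==1),.006*(i==2),w+.2*(i==3)] for i in range(4)]))) for w in(-.3,0,.3,.6)),key=lambda r:r.fun)
print("cap",best.x,best.fun)
for n in cs:
    r=minimize(lambda q:cost([q[0],q[1],best.x[2],q[2]],(n,)),best.x[[0,1,3]],method="Nelder-Mead",options=dict(initial_simplex=best.x[[0,1,3]]+np.array([[0,0,0],[.003,0,0],[0,.003,0],[0,0,.1]])));print(n,r.x,r.fun)
x,y,z,w=best.x
tk=[[x+s*.022*np.cos(w),y+s*.022*np.sin(w),z+.0265] for s in(1,-1)]
print("pred ticks crop px: top",((project(T,tk)-[332,186]+.5)*8).round(),"scene",((project(S,tk)-[226,264]+.5)*8+[0,288]).round())
E
python3 meas.py
```

```text
mouth centre (array([0.57302655, 0.20553969, 0.11323674]), np.float64(0.0011190432495715044))
ticks [0.5755855  0.18222013 0.15469174] 0.03168181032454251 [0.57045459 0.22914335 0.07530231] 0.036420093087609705 mid [0.57302004 0.20568174 0.11499703] len 0.09236230913425236 yaw -1.4618819492948005
cap tick (array([ 0.5370529 , -0.19559328,  0.01420319]), np.float64(0.041289880326356464))
top [ 160   67   83  129 6539]
scene [  112    60   154   134 15447]
cap [ 0.53931697 -0.1979223   0.00556849  0.22542223] 0.4357574292738777
top [ 0.53931697 -0.1979223   0.22542223] 0.2624633431085044
scene [ 0.53892456 -0.19752087  0.23722917] 0.16947147696112697
pred ticks crop px: top [[175.  82.]
 [205. 205.]] scene [[267. 477.]
 [122. 427.]]
```

```bash
sed -i 's/gs(517,339)); b,eb=tri(T,gt(527,209),S,gs(655,412))/gs(655,412)); b,eb=tri(T,gt(527,209),S,gs(517,339))/' meas.py
sed -i 's/k=8):$/k=8):/; s/g<(55 if n=="top" else 48)/g<(70 if n=="top" else 44)/' meas.py
sed -i 's/1-(m&o).sum()\/(m|o).sum() for/1-(cv2.GaussianBlur(m.astype(float),(0,0),4)*o).sum()\/(m|o).sum() for/' meas.py
cat >> meas.py <<'E'
P=B@np.array([[np.cos(w),-np.sin(w),0],[np.sin(w),np.cos(w),0],[0,0,1]]).T+[x,y,z]
im=[]
for n,(u,v,ww,h) in boxes.items():
    g=cv2.resize(cs[n]["frame"][v:v+h,u:u+ww,::-1],None,fx=8,fy=8,interpolation=cv2.INTER_CUBIC)
    for m,c in((obs[n],(0,255,0)),(hullmask(cs[n],P,boxes[n]),(255,0,255))):
        cv2.drawContours(g,cv2.findContours(m,0,2)[0],-1,c,1)
    im.append(g)
cv2.imwrite("pics/ov.png",np.hstack(im))
E
python3 meas.py
```

```text
mouth centre (array([0.57302655, 0.20553969, 0.11323674]), np.float64(0.0011190432495715044))
ticks [0.59962622 0.20204393 0.11590062] 0.000988314238612727 [0.54662104 0.20864549 0.1150715 ] 0.0007901592821966993 mid [0.57312363 0.20534471 0.11548606] len 0.05342113132937615 yaw -0.1239075305368259
cap tick (array([ 0.5370529 , -0.19559328,  0.01420319]), np.float64(0.041289880326356464))
top [ 158   63   86  135 7121]
scene [  113    61   151   133 15005]
cap [ 0.53962751 -0.19821553  0.00560046  0.28607061] 0.41512133385861394
top [ 0.53961733 -0.19820446  0.28475375] 0.2114473285585351
scene [ 0.5395971  -0.1981815   0.38567609] 0.2025998694703407
pred ticks crop px: top [[173.  82.]
 [210. 203.]] scene [[269. 474.]
 [120. 432.]]
```

View pics/ov.png

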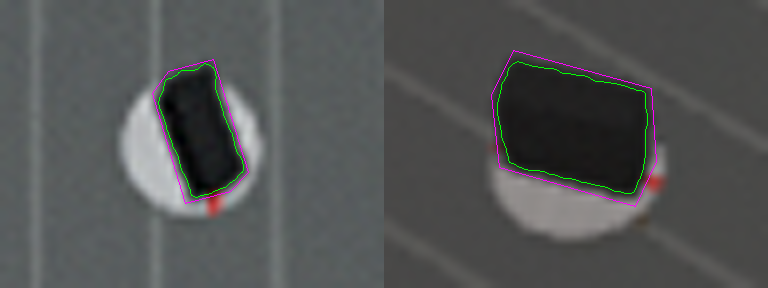

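Overlay: the fitted bar hull surrounds the dark wing in both views, so the cap is at (0.5396,-0.198) with yaw about 0.31. The mouth ticks are 53.4 mm apart against a collar of about 54 mm, which is consistent, and the slot yaw is about -0.124. Next is the grasp.

```bash
cat >> h.py <<'E'
def R(w,s=1):
    x=np.array([0,0,-1.]); z=s*np.array([-np.sin(w),np.cos(w),0]); return np.c_[x,np.cross(z,x),z]
def fz(n=5):
    v=[]
    for _ in range(n): bot.hold(.01); v.append(bot.state()["wrist_force"])
    return np.mean(v,0)
def st(msg=""):
    s=bot.state(); print(msg,"t%.2f"%s["clock"],s["position"].round(4),"yaw %.3f"%np.arctan2(-s["eef_rot"][0,2],s["eef_rot"][1,2]),"F",s["wrist_force"].round(2),"M",s["torque"].round(3),"op %.3f"%s["opening"],flush=True)
CAP=np.array([.5396,-.1982]); M=np.array([.5731,.2055])
E
python3 - <<'E'
from h import *
for s in(1,-1):
    for p,w in((np.r_[CAP,.037],.315),(np.r_[M,.2],-.124),(np.r_[M,.13],-.124-.95),(np.r_[M,.13],.3)):
        q=kin.solve_ik(p,R(w,s)); print(s,w,None if q is None else np.round(q,2))
s=1
q=kin.solve_ik(np.r_[CAP,.15],R(.315,s))
E
```

```text
1 0.315 [-0.38  0.52  0.82  1.83 -0.45  0.99  2.51]
1 -0.124 [-0.61  0.31  0.24  1.55 -0.08  1.29  1.08]
1 -1.0739999999999998 [-0.69  0.37  0.33  1.64 -0.13  1.16  0.18]
1 0.3 [-0.58  0.36  0.2   1.63 -0.07  1.16  1.51]
-1 0.315 [-0.36  0.51  0.78  1.82 -0.42  0.99 -0.65]
-1 -0.124 [-0.84  0.33  0.52  1.56 -0.17  1.29 -1.98]
-1 -1.0739999999999998 [-1.31  0.76  1.32  1.67 -0.75  1.33 -2.5 ]
-1 0.3 [-0.8   0.38  0.47  1.64 -0.19  1.16 -1.55]
```

Run:
```python
from h import *
st()
bot.goto(np.r_[CAP,.15],R(.315)); st("above"); print(bot.state()["joint_pos"].round(2))
bot.move_linear(np.r_[CAP,.037],max_speed=.12); st("down")
print(fz())
bot.clamp(40); st("clamped"); print(bot.state()["joint_pos"].round(2))
bot.move_linear(np.r_[CAP,.10],max_speed=.12); st("up")
c=eyes.camera("scene"); u,v=(project(c,[[*CAP,.08]])[0]).astype(int)
cv2.imwrite("pics/g.png",cv2.resize(c["frame"][v-45:v+45,u-60:u+60,::-1],None,fx=5,fy=5,interpolation=cv2.INTER_CUBIC))
```

```text
t0.20 [0.2264 0.5823 0.2221] yaw -0.371 F [ 0.2   0.29 -0.2 ] M [0.044 0.024 0.013] op 0.997
above t3.17 [ 0.54   -0.1974  0.1499] yaw 0.316 F [ 0.06  0.51 -0.42] M [0.067 0.015 0.003] op 1.000
[-0.5   0.39  0.96  1.73 -0.34  1.2   2.44]
down t4.26 [ 0.5401 -0.1985  0.0377] yaw 0.315 F [ 0.34  0.63 -0.22] M [0.077 0.01  0.016] op 0.997
[ 0.09344571 -0.09145848  0.0934253 ]
clamped t5.44 [ 0.5396 -0.1982  0.037 ] yaw 0.315 F [-0.07 -0.37 -0.71] M [0.018 0.057 0.063] op 0.175
[-0.4   0.53  0.85  1.83 -0.47  1.    2.53]
up t6.12 [ 0.5394 -0.1978  0.0995] yaw 0.315 F [-0.24  0.19 -0.37] M [ 0.035 -0.028 -0.007] op 0.181
```

View pics/g.png

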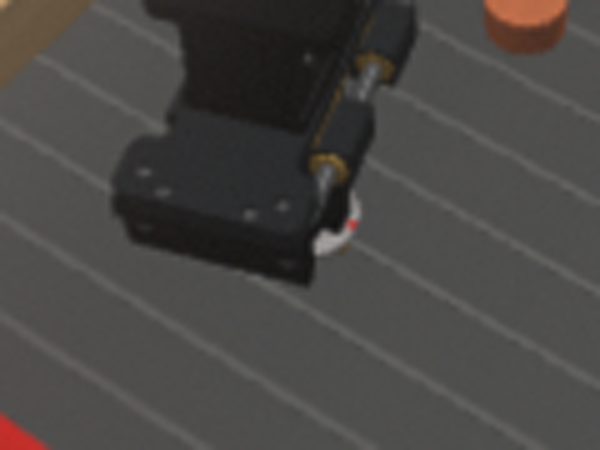

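The cap is held: the opening is about 15.7 mm, and the white flange with its red tick shows under the fingers near (345,225). The TCP should be at z=0.147 when the cap's origin is level with the mouth, whatever the mat height. Moving over the mouth and feeling downward.

```bash
cat >> h.py <<'E'
def down(p,w,z0,z1,step=.001,lim=8,base=0):
    """descend until vertical push exceeds lim; returns z reached"""
    for z in np.arange(z0,z1-1e-6,-step):
        bot.move_linear(np.r_[p,z],max_speed=.03,rot=R(w)); f=fz(3)-base
        print("z %.4f act %s F %s"%(z,bot.state()["position"].round(4),f.round(1)),flush=True)
        if f[2]>lim or np.hypot(*f[:2])>lim: break
    return z
E
python3 - <<'E'
from h import *
bot.move_linear(np.r_[CAP,.2],max_speed=.2)
bot.goto(np.r_[M,.2],R(-.124)); st("over"); print(bot.state()["joint_pos"].round(2))
bot.move_linear(np.r_[M,.153],max_speed=.1); b=fz(8); print("base",b); st()
c=eyes.camera("scene"); u,v=project(c,[[*M,.12]])[0].astype(int)
cv2.imwrite("pics/o.png",cv2.resize(c["frame"][v-45:v+45,u-60:u+60,::-1],None,fx=5,fy=5,interpolation=cv2.INTER_CUBIC))
down(M,-.124,.149,.134,.0015,5,b)
st()
E
```

```text
over t8.32 [0.5734 0.2038 0.1999] yaw -0.126 F [ 0.19 -0.33 -1.23] M [-0.044  0.024  0.03 ] op 0.180
[-1.15  0.43  0.97  1.58 -0.36  1.32  1.31]
base [-0.06230196 -0.11045501 -0.36083303]
 t9.00 [0.5736 0.2054 0.1537] yaw -0.124 F [-0.26 -0.04 -0.68] M [-0.016  0.052 -0.032] op 0.179
z 0.1490 act [0.573  0.2056 0.149 ] F [ 0.5 -0.1 -0.6]
z 0.1475 act [0.5731 0.2055 0.1475] F [ 0.1  0.6 -0.9]
z 0.1460 act [0.5731 0.2055 0.1459] F [ 0.4 -0.  -0.6]
z 0.1445 act [0.5731 0.2055 0.1444] F [ 0.1 -0.2 -0.2]
z 0.1430 act [0.5731 0.2055 0.1429] F [0.4 0.1 0.1]
z 0.1415 act [0.5731 0.2055 0.1414] F [ 0.3 -0.2 -0.6]
z 0.1400 act [0.573  0.2055 0.1399] F [-0.1  0.1 -0.1]
z 0.1385 act [0.573  0.2055 0.1384] F [ 0.2 -0.1 -0.8]
z 0.1370 act [0.5731 0.2055 0.1369] F [ 0.2  0.6 -0.4]
z 0.1355 act [0.573  0.2055 0.1354] F [ 0.4 -0.3 -0.7]
z 0.1340 act [0.5733 0.2055 0.1343] F [-0.6 -0.1  3.4]
 t12.11 [0.5733 0.2055 0.1343] yaw -0.124 F [0.35 0.04 2.66] M [-0.051  0.199 -0.052] op 0.180
```

View pics/o.png

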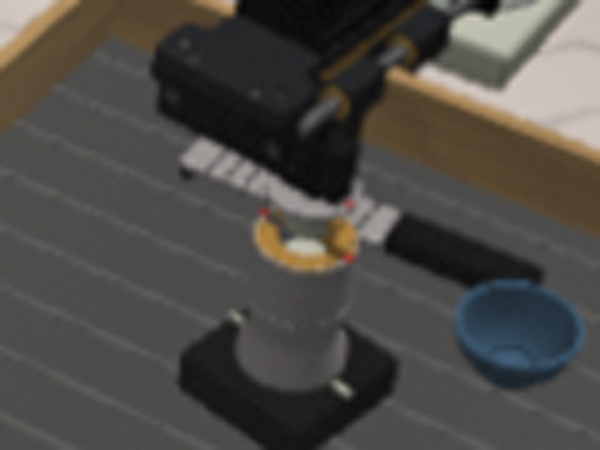

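The picture shows the cap's tick at (348,203) over the right-hand slot tick at (350,258), centred on the mouth. The lugs passed the lip height (TCP z 0.139) with no force. The 3 to 4 N first felt at 0.134 matches the plunger. Pressing on.

Run:
```python
from h import *
b=np.array([-.06,-.11,-.9])
z=down(M,-.124,.1325,.1255,.001,13,b); st("bottom")
```

```text
z 0.1325 act [0.5733 0.2056 0.1327] F [-0.1 -0.3  5.1]
z 0.1315 act [0.5733 0.2055 0.1316] F [ 0.3 -0.1  5.3]
z 0.1305 act [0.5733 0.2055 0.1306] F [ 0.4 -0.3  5.2]
z 0.1295 act [0.5732 0.2055 0.1296] F [1.3 0.4 6.3]
z 0.1285 act [0.5733 0.2055 0.1287] F [0.8 0.2 6. ]
z 0.1275 act [0.5732 0.2055 0.1277] F [0.6 0.6 6.4]
z 0.1265 act [0.5733 0.2055 0.1268] F [ 0.3 -0.   7.2]
z 0.1255 act [0.5732 0.2056 0.1258] F [0.8 0.3 6.9]
bottom t14.31 [0.5732 0.2056 0.1258] yaw -0.124 F [0.67 0.06 5.94] M [ 0.037 -0.135  0.044] op 0.180
```

Run:
```python
from h import *
w=-.124
while w>-1.35:
    w-=.06 if w>-.85 else .025
    bot.move_linear(np.r_[M,.1255],max_speed=.05,rot=R(w))
    F=[];T=[]
    for _ in range(5):
        bot.hold(.01); s=bot.state(); F.append(s["wrist_force"]);T.append(s["torque"])
    F=np.mean(F,0);t=np.mean(T,0)[2]
    a=s["eef_rot"]; aw=np.arctan2(-a[0,2],a[1,2])
    print("w %.3f act %.3f F %s Mz %.3f z %.4f"%(w,aw,F.round(1),t,s["position"][2]),flush=True)
    if abs(t)>.2 or np.hypot(*F[:2])>8 or F[2]>20: break
st()
```

```text
w -0.184 act -0.184 F [0.7 0.  6.3] Mz -0.031 z 0.1257
w -0.244 act -0.244 F [0.1 0.1 6.4] Mz -0.034 z 0.1258
w -0.304 act -0.304 F [ 0.6 -0.4  6.4] Mz -0.038 z 0.1258
w -0.364 act -0.364 F [ 0.3 -0.3  6.3] Mz -0.050 z 0.1258
w -0.424 act -0.424 F [ 0.3 -0.3  6.3] Mz -0.033 z 0.1257
w -0.484 act -0.484 F [-0.3 -0.4  6.6] Mz -0.019 z 0.1257
w -0.544 act -0.544 F [-0.1 -0.3  6.9] Mz -0.022 z 0.1257
w -0.604 act -0.604 F [ 0.4 -0.3  7.1] Mz -0.027 z 0.1257
w -0.664 act -0.664 F [ 0.3 -0.5  6.4] Mz -0.027 z 0.1257
w -0.724 act -0.724 F [ 0.1 -0.1  6.7] Mz -0.017 z 0.1257
w -0.784 act -0.784 F [-0.2 -0.6  6.7] Mz -0.012 z 0.1257
w -0.844 act -0.844 F [0.1 0.  6.6] Mz -0.021 z 0.1257
w -0.904 act -0.904 F [-0.2  0.1  6.5] Mz -0.021 z 0.1257
w -0.929 act -0.929 F [-0.1 -0.2  6.5] Mz -0.026 z 0.1257
w -0.954 act -0.954 F [ 0.1 -0.4  6.6] Mz -0.011 z 0.1257
w -0.979 act -0.979 F [ 0.  -0.1  6.2] Mz 0.016 z 0.1257
w -1.004 act -1.004 F [-0.4 -0.2  6.2] Mz -0.032 z 0.1257
w -1.029 act -1.029 F [-0.4 -0.6  6.7] Mz 0.019 z 0.1257
w -1.054 act -1.054 F [-2.  -0.6  7.9] Mz 0.063 z 0.1257
w -1.079 act -1.079 F [-3.3 -1.5  9. ] Mz 0.084 z 0.1256
w -1.104 act -1.104 F [-4.3 -1.7  9.2] Mz 0.356 z 0.1256
 t20.43 [0.5724 0.205  0.1256] yaw -1.104 F [-5.02 -2.18  9.37] M [-0.476  1.025  0.346] op 0.180
```

The stop is felt at a yaw of about -1.07 to -1.10, where -1.07 was expected. I'll ease the torque off, let the spring lift the cap, then release.

Run:
```python
from h import *
w=-1.07
bot.move_linear(np.r_[M,.1255],max_speed=.05,rot=R(w)); st("eased")
for z in(.1275,.129,.1302): bot.move_linear(np.r_[M,z],max_speed=.03); print(z,fz().round(2)); 
st("raised")
bot.release(); bot.hold(.2); st("open"); print(fz())
bot.move_linear(np.r_[M,.25],max_speed=.12); st("up")
bot.goto([.45,-.05,.30],R(-.5)); bot.hold(.3); st("clear")
cs={n:eyes.camera(n) for n in("top","scene")}; np.save("cams2.npy",cs,allow_pickle=True)
im=[]
for n in("top","scene"):
    c=cs[n];u,v=project(c,[[*M,.13]])[0].astype(int)
    im.append(cv2.resize(c["frame"][v-25:v+25,u-24:u+24,::-1],None,fx=8,fy=8,interpolation=cv2.INTER_CUBIC)); print(n,u-24,v-25)
cv2.imwrite("pics/f.png",np.hstack(im))
```

```text
eased t20.68 [0.5726 0.2051 0.1255] yaw -1.070 F [-1.92 -1.04  6.7 ] M [-0.387  0.647  0.07 ] op 0.182
0.1275 [-2.59 -1.25  6.68]
0.129 [-2.43 -1.12  6.06]
0.1302 [-3.06 -1.95  5.68]
raised t21.56 [0.5726 0.2051 0.13  ] yaw -1.070 F [-2.92 -2.45  5.8 ] M [-0.524  0.945  0.061] op 0.180
open t23.08 [0.5731 0.2055 0.1302] yaw -1.070 F [ 0.72  0.01 -0.39] M [-0.076  0.051 -0.063] op 0.999
[ 0.14102108 -0.06886043  0.05412602]
up t24.27 [0.5728 0.2055 0.2492] yaw -1.070 F [-0.16 -0.11  0.32] M [-0.057  0.037  0.034] op 0.996
clear t25.68 [ 0.4501 -0.0496  0.2998] yaw -0.500 F [-0.3   0.33 -0.69] M [-0.062 -0.055  0.024] op 1.000
top 178 154
scene 334 133
```

View pics/f.png

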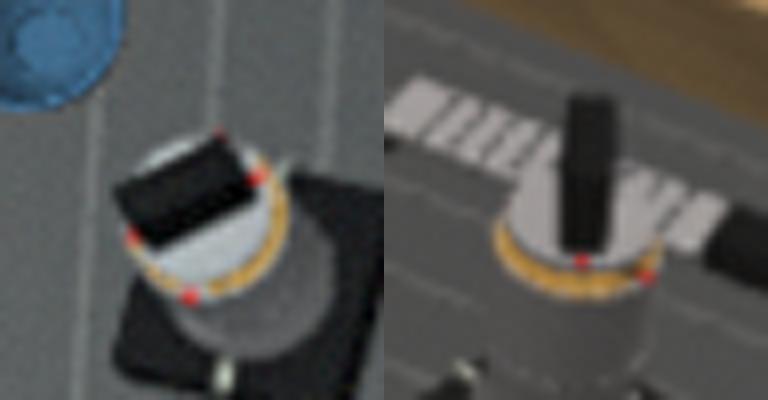

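The cap sits on the collar, turned so its ticks are at (257,178)/(135,238) in the top view, away from the collar's slot ticks at (190,297) and about (220,132). I'll use the same fit to check its height, since locked and merely turned differ by 3.5 mm.

```bash
sed -e 's/cams.npy/cams2.npy/' -e 's/{"top":(332,186,48,36),"scene":(226,264,48,36)}/{"top":(188,166,28,24),"scene":(346,140,30,29)}/' -e 's/^p0=.*/p0=np.array([.573,.2055])/' -e 's/\[p0\[0\],p0\[1\],0.,w\]/[p0[0],p0[1],.097,w]/; s/\[p0\[0\],p0\[1\],0,w\]/[p0[0],p0[1],.097,w]/; s/\.006\*(i==2)/.097+.006*(i==2)/; s/(-.3,0,.3,.6)/(-1.2,-1.05,-.9)/' -e '/^print("mouth/d;/^print("ticks/d;/^a,ea/d;/^print("cap tick/d;/^print("pred/d' meas.py > meas2.py
cat >> meas2.py <<'E'
g=lambda x,y,u,v:(u+(x+.5)/8-.5,v+(y+.5)/8-.5)
print("cap tick",tri(T,g(257,178,178,154),S,g(582-384,261,334,133)))
E
python3 meas2.py
```

```text
top [  32   41  143  112 8984]
scene [  82   43   53  152 6585]
cap [ 0.57268732  0.2074238   0.09618481 -1.13380061] 0.4842822565254058
top [ 0.57370842  0.20710374 -1.1010658 ] 0.20188586163558608
scene [ 0.5720748   0.20872256 -1.13760841] 0.2717481046793827Traceback (most recent call last):
  File "meas2.py", line 35, in <module>
    cv2.imwrite("pics/ov.png",np.hstack(im))
                              ~~~~~~~~~^^^^
    return _nx.concatenate(arrs, 1, dtype=dtype, casting=casting)
           ~~~~~~~~~~~~~~~^^^^^^^^^^^^^^^^^^^^^^^^^^^^^^^^^^^^^^^
ValueError: all the input array dimensions except for the concatenation axis must match exactly, but along dimension 0, the array at index 0 has size 192 and the array at index 1 has size 232
```

Run:
```python
from h import *
cs=np.load("cams2.npy",allow_pickle=True).item();T,S=cs["top"],cs["scene"]
g=lambda x,y,u,v:(u+(x+.5)/8-.5,v+(y+.5)/8-.5)
print("cap tick",tri(T,g(257,178,178,154),S,g(198,261,334,133)))
print("collar tick (visible right)",tri(T,g(190,297,178,154),S,g(263,277,334,133)), tri(T,g(220,132,178,154),S,g(263,277,334,133)))
# predicted scene pixels in crop: bar top/bottom edges at end facing camera, bar top centre
w=-1.07
for z in(.099,.0955):
    P=[[M[0]+a*np.cos(w),M[1]+a*np.sin(w),z+h] for a,h in((.022,.0265),(.02,.0265),(.02,.06),(-.02,.06))]
    print(z,"scene",((project(S,P)-[334,133]+.5)*8+[384,0]).round().tolist(),"top",((project(T,P)-[178,154]+.5)*8).round().tolist())
P=[[.5996,.2020,.1155],[.5466,.2086,.1155]]
print("collar ticks pred",((project(S,P)-[334,133]+.5)*8+[384,0]).round().tolist(),((project(T,P)-[178,154]+.5)*8).round().tolist())
```

```text
cap tick (array([0.58372523, 0.18775904, 0.12431102]), np.float64(0.0006970308654396881))
collar tick (visible right) (array([0.57048381, 0.22953277, 0.07465062]), np.float64(0.03613757359628041)) (array([0.60051851, 0.20183207, 0.11641584]), np.float64(0.000556500034079574))
0.099 scene [[579.0, 262.0], [579.0, 257.0], [590.0, 174.0], [591.0, 91.0]] top [[261.0, 177.0], [255.0, 180.0], [236.0, 151.0], [119.0, 209.0]]
0.0955 scene [[578.0, 270.0], [578.0, 266.0], [589.0, 183.0], [590.0, 100.0]] top [[263.0, 180.0], [257.0, 183.0], [238.0, 154.0], [122.0, 212.0]]
collar ticks pred [[646.0, 278.0], [508.0, 203.0]] [[221.0, 137.0], [191.0, 296.0]]
```

The locked prediction (scene view tick at y=262, wing top at 91) matches what I see (261 and about 93). The unlocked prediction (270 and 100) does not, so the cap is locked and I am handing in.

```bash
python3 -c "
from h import *
st(); print(ticket.close_job())"
```

```text
t25.78 [ 0.4501 -0.0498  0.2999] yaw -0.500 F [-0.71  0.73 -0.28] M [-0.026  0.072  0.045] op 0.999
the job is handed in; nothing more can be done
None
```

The black-winged cap is fitted on the chrome grinder and my last checks show it locked. I handed the job in at 25.8 s of the 67 s allowed; no verdict is reported.

**What I did**
- I pinched the cap with a 40 N grip, turned it to the slot yaw seen from the red ticks (-0.124 rad), and lowered it into the mouth. The lugs went into the slots without resistance.
- I pressed it down about 21 mm, and the measured push was about 7 N.
- I turned it clockwise until the stop was felt at a yaw of about -1.07 to -1.10 (expected -1.07). The highest vertical force I measured was about 9 N.
- I eased the torque and rose 4.3 mm with the spring; the upward push stayed at about 6 N, so no lip was holding the cap down. Then I let go and moved the arm clear.

**Last checks**
- **Height:** the cap's tick and wing appear where they should for the locked height. They are about 8 px (in the 8x crop) from where they would be if the cap were only turned.
- **Yaw:** the cap's yaw is about -1.03 to -1.07 rad, in the catch.
- **Disagreement:** an automatic silhouette fit gave a cap height of 96.2 mm, between locked (99.0 mm) and not locked (95.5 mm) and nearer the latter. It fitted poorly, so I went by the tick, wing and force readings instead.
- **Not checked:** I did not twist or pull the cap after release, and I did not compare the other items' positions before and after. The forces read away from the grinder stayed at noise level.

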